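# Lock the instrument case

### The arm

A 7-joint arm with a two-finger parallel gripper is mounted at the origin on the work surface; the furniture and walls round the work are solid. World frame = base frame: x ahead of the robot, y to its left, z up, the work surface at z = 0. Lengths are in m, angles in rad, forces in N, time in s.
With the tool pointing down it reaches from about 0.425 to 1.025 m from the base axis. Payload 3.6 kg.
Tool frame: the origin (TCP) lies on the mounting face of the last link; the fingertips stand 173 mm ahead of it and the grasp point (between the pads) lies 155 mm ahead of it; y points along the fingers, z is the direction in which the jaws open and shut, and the axes are right-handed (so a half turn about y gives the same grasp; the last joint's range is limited). The gripper opens to 85 mm and grips with 20 to 120 N. Pads are 22 mm wide; open, the fingers measure 114 mm over their backs; the gripper's body (76 mm by 85 mm) begins 54 mm behind the grasp point. The pads swing forward as they close: fully open they stand 13 mm farther back than shut.
Start: joints at [-1.325, 0.591, 0.048, 1.609, -0.033, 0.943, -0.034], TCP at [0.242, 0.684, 0.405] pointing down, gripper open.
Joint ranges: [-2.69, 2.69], [-0.47, 2.24], [-1.27, 1.36], [0.19, 2.51], [-1.53, 4.68], [0.08, 2.07], [-3.09, 3.09]. Speed limits (rad/s): [2.57, 2.57, 3.14, 3.14, 3.14, 3.14, 3.14].

### API

Orientations are given as a unit quaternion [w, x, y, z].
In Python, from station import status, imaging, workorder gives the robot as it stands.
- The arm moves only by the tool move_arm, never from a script. Its argument "motion" is text: rows parted by semicolons, each of 5 numbers parted by spaces: the finger opening in m, from 0 to 0.0854, then the shift along the tool's x, y, z in m, then the turn about the tool's y in rad. In form: claw dx dy dz spin; .... A call has 1 to 20 rows; each row shifts and turns the commanded pose from where the row before left it, along the tool's axes as they then stand; what a row does not reach is not made up. A row lasts 1/8 s, in which the tool goes at most 62.5 mm and 10.7 degrees, less where a joint would pass 70% of its speed; a pose out of reach is approached as far as the arm can. A call with a gripper value outside its range is refused whole. The fingers move at their own pace and stop on an object; "force" is the grip in N (left out, the last holds). Time passes only in rows, so rows that do not move let the fingers close. It gives the time, the measured TCP pose, the force and the opening at its end, in the units of the state.
- status.state(): the state, without advancing time (a new reading comes with each control period).
- imaging.read_camera(name): name is "scene" or "top" or "wrist"; returns a dict with "img" (400x640x3 uint8, red, green, blue), "camera_matrix" (3x3 intrinsics, pixels), "rvec" (rotation vector, rad) and "tvec" (3), from world to camera coordinates, as OpenCV has them; the wrist camera has in their place "mount" (4x4, takes a point from camera to tool coordinates, whose origin is the TCP and whose axes are the tool frame's). Camera axes: x right, y down, z forward; pixel columns grow to the right and rows downward; lengths in m; the calibration is good to about 2 mm. A picture is of the moment at which its call begins: read the wrist's pose just before it. There is no depth.
- workorder.hand_in(): hands the job in, once; it reports no verdict.
The state is a dict: "time": time; "q": joint angles; "qvel": joint speeds; "tau": joint torques, N m; "position": TCP position; "orientation": TCP orientation; "ft_force": force on the tool from outside, world axes, zero at the start; "wrist_torque": the same for the moment, N m; "grip_width": finger opening in m.
Only numpy, scipy, OpenCV 4.12 (cv2) and the standard library are available. Lean on these libraries where they do the work, as an engineer would, in place of code of your own. Each camera call takes 0.05 s, during which the arm holds its last target.

### The job

Lock up the instrument case: shut its lid, take the steel shackle from its stand and put its two legs down through the eyes of the lid's tongue into the lock, then press it down until the hidden pawls click and it stays down by itself. Feel for the click and do not force the shackle (40 N would damage the lock), and leave the V-block, gear and bushing where they are.

Things in the scene. Friction and masses are not known exactly. Their poses are not given: they have to be found in the camera images.
- case: Grey steel instrument case fixed to the bench, a dark steel lock block built on its front. Origin: on the bench under the lock block's centre; x points from the lock to the case and lid hinge, y along the front, z up. Lock block 40 (x) x 78 (y) x 60 mm high; the open case behind it spans x 20 to 112, y -78 to 78 mm, 60 mm high; a micrometer is fixed inside.
- lock_mouth (a point): Centre of the lock block's top face, 60 mm above the bench, axes as the case. Two square sockets 14.5 mm wide with slightly bevelled rims open here, centred 22 mm to +y and -y, for the 13 mm round shackle legs. Latched, the leg tips are 36 to 48 mm below it: the depth differs each time and cannot be seen, only felt.
- lock_foot (a point): Underside centre of the lock block. Hidden in the block: a sprung ejector (about 5 N where the legs meet it, 6.5 N at the catch) and two sprung pawls; passing them takes 10 to 22 N in all, then the push drops and they snap in 2 mm further (click). 2 mm past that is a firm stop (20 N per mm). Let go unclicked, the shackle is pushed up 18 mm above its latched depth.
- lid (a joint): Lid, a 5 mm plate hinged at the case's far (+x) upper rim; rad, 0 shut, grows as its front edge rises; starts at 0.5 to 0.85. A stiff hinge holds it where it is left; about 4 N down on its upper face shuts it. The lid reaches 92 mm from the hinge, its steel tongue 132 mm. Shut, its upper face is 66 mm above the bench.
- lid_hinge (a point): Middle of the lid's hinge line, at the level of the lid's upper face (112 mm to +x of the lock's centre, 66 mm above the bench). Moves with the lid; the axes turn with the lid and y is the hinge axis.
- tongue (a point): Centre of the upper face of the lid's tongue (74 mm wide in y, 5 mm thick), 112 mm from the hinge. Two eyes 20 x 20 mm lie 22 mm to +y and -y of it; with the lid shut they lie over the two sockets.
- shackle: Loose steel shackle, about 0.2 kg: two round legs 13 mm thick, centres 44 mm apart (along its y), a groove 10 to 22 mm above each tip, joined by a black crown 18 (x) x 64 (y) x 26 mm, 62 to 88 mm above the tips. Origin: midway between the leg tips; z up to the crown. A half turn makes no difference. Starts upright in the stand, tips 10 mm above the bench.
- crown (a point): Centre of the top face of the shackle's crown, 88 mm above the leg tips, axes as the shackle.
- stand: Aluminium block fixed to the bench, 46 (x) x 86 (y) x 34 mm high, with two square sockets 19 mm wide and 24 mm deep, 22 mm to either side of its centre along y, in which the shackle stands. Origin: centre of the underside.
- v_block: Steel V-block, 45 x 60 x 45 mm, loose on the bench; leave it. Origin: centre of the underside.
- gear: Steel spur gear, 75 mm across, 22 mm high, loose on the bench; leave it. Origin: centre of the underside.
- bushing_brass: Flanged brass bushing, 38 mm across, 32 mm high, loose on the bench; leave it. Origin: centre of the underside.
Things that resemble listed ones, but are neither listed nor needed, are in the scene too. Several things have the shape of the shackle; the one meant has the colours described above.

How it is judged:
By the outcome, as a careful person would: the job done as asked, in the order asked, and still so for the second after the job is handed in, with the robot touching nothing.
It also fails if it takes over 59 s, if anything falls off the work surface, if the arm or the gripper's body presses on something with over 40 N, if the wrist force passes 120 N, or if a joint passes its speed limit or range.

## Working session

There is one attempt and no reset: what is moved stays moved. The work goes in short steps, Python scripts to look and compute and a tool call to move; the robot and the scene stay as the last step left them, time stands still between calls to the robot, and variables do not carry over. Pictures are saved under pics/ and viewed, and the job is handed in when it is done.

Besides the shell and the picture viewer there is one more tool, called in YAML: its name, and indented under it one key for each argument. move_arm: Moves the arm, as the interface text tells. Its arguments: {"type":"object","properties":{"motion":{"type":"string"},"force":{"type":"number"}},"required":["motion"]}

```bash
ls; mkdir -p pics; cat > h.py <<'E'
import numpy as np, cv2
from scipy.spatial.transform import Rotation as R
from station import status, imaging, workorder
def cam(name):
    s=status.state(); d=imaging.read_camera(name)
    K=np.array(d["camera_matrix"])
    if name=="wrist":
        q=s["orientation"]; Rt=R.from_quat([q[1],q[2],q[3],q[0]]).as_matrix()
        M=np.array(d["mount"]); Rc=Rt@M[:3,:3]; c=Rt@M[:3,3]+np.array(s["position"])
    else:
        Rw=cv2.Rodrigues(np.array(d["rvec"]))[0]; Rc=Rw.T; c=-Rw.T@np.array(d["tvec"]).ravel()
    return d["img"],K,Rc,c
def save(img,fn): cv2.imwrite(fn,cv2.cvtColor(img,cv2.COLOR_RGB2BGR))
def ray(K,Rc,u,v): 
    r=Rc@np.linalg.inv(K)@np.array([u,v,1.]); return r/np.linalg.norm(r)
def plane(K,Rc,c,u,v,z):
    r=ray(K,Rc,u,v); return c+r*(z-c[2])/r[2]
def proj(K,Rc,c,p):
    x=K@(Rc.T@(np.array(p)-c)); return x[:2]/x[2]
def tri(obs):
    A=np.zeros((3,3));b=np.zeros(3)
    for K,Rc,c,u,v in obs:
        r=ray(K,Rc,u,v);P=np.eye(3)-np.outer(r,r);A+=P;b+=P@c
    return np.linalg.solve(A,b)
E
python3 - <<'E'
from h import *
import pickle
print(status.state())
D={}
for n in ["scene","top","wrist"]:
    D[n]=cam(n); save(D[n][0],f"pics/{n}0.png"); print(n,D[n][3],D[n][2].tolist(),D[n][1].tolist())
pickle.dump(D,open("d0.pkl","wb"))
E
```

```text
pics
{'time': 0.0, 'q': array([-1.32450358,  0.59208541,  0.0482728 ,  1.60983428, -0.03328791,
        0.9426815 , -0.03369884]), 'qvel': array([ 0.00106615, -0.00047685,  0.00175475, -0.00028477, -0.0001303 ,
        0.00013084, -0.0009384 ]), 'tau': array([-3.27271518e-04, -5.48684371e+01,  1.54629149e+00, -1.98121136e+01,
        9.37789766e-03,  8.60378874e-03,  1.11443535e-05]), 'position': array([0.24144957, 0.68314317, 0.40355964]), 'orientation': array([-0.69615809,  0.69770645, -0.11960941,  0.11942865]), 'ft_force': array([-0.37420904,  0.07850423, -0.98759377]), 'wrist_torque': array([-0.02098384,  0.01284235,  0.00710507]), 'grip_width': 0.08519180774220322}
scene [-0.22334497  0.50619739  0.46857978] [[-0.43552876381414324, -0.4018963668013618, 0.805477502008833], [-0.9000998322812201, 0.20598113405564522, -0.3839167414172894], [-0.011618425790261178, -0.8922169482614727, -0.45145756103662793]] [[391.6019271466154, 0.0, 320.6314432300934], [0.0, 391.6019271466154, 197.13734219632693], [0.0, 0.0, 1.0]]
top [0.30955874 0.17448829 0.91508005] [[-0.005333230873802219, -0.9807502790714409, 0.1951933573401976], [-0.999985604996986, 0.00534553478100519, -0.0004637420806963971], [-0.0005885977056230146, -0.19519302077481254, -0.9807646701393482]] [[364.82117992289636, 0.0, 317.3699395013472], [0.0, 364.82117992289636, 205.64840163049703], [0.0, 0.0, 1.0]]
wrist [0.17516891 0.70730846 0.37375195] [[0.3328595719041872, 0.9060291724567793, 0.26137261533879785], [0.942974423267033, -0.31924832059598307, -0.09423240876073283], [-0.0019345428314045821, 0.27783385044649705, -0.9606271956852488]] [[282.5501844831781, 0.0, 321.34856938363185], [0.0, 282.5501844831781, 198.27661494806517], [0.0, 0.0, 1.0]]
```

View pics/scene0.png

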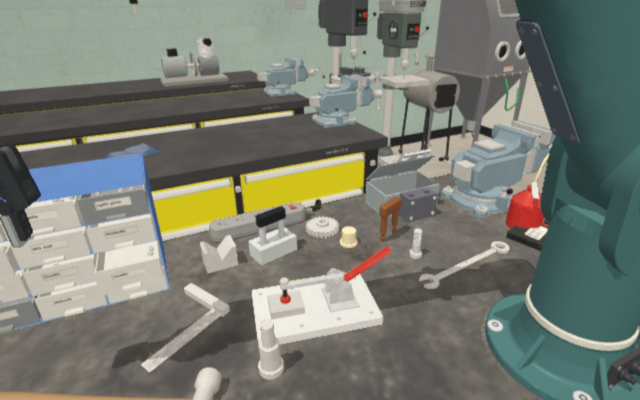

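View pics/top0.png

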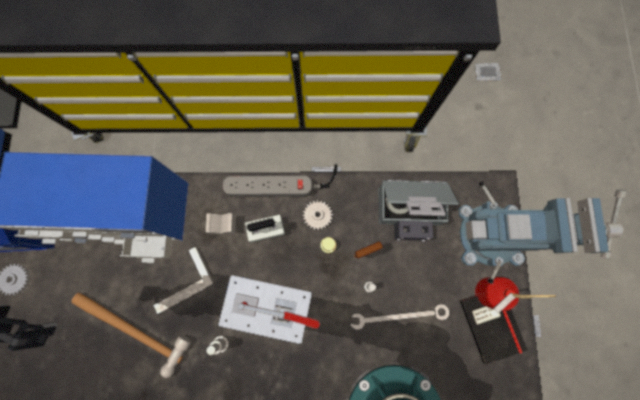

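View pics/wrist0.png

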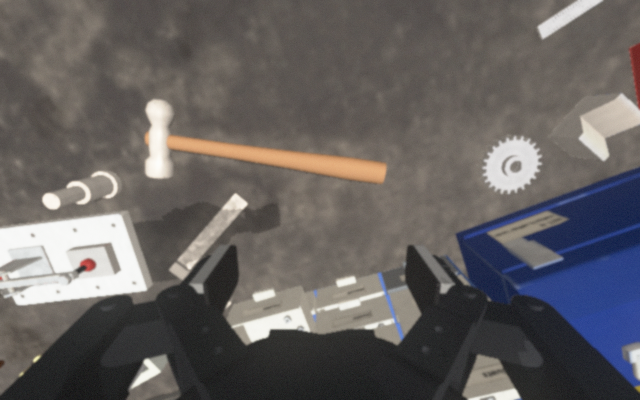

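The stand with the black-crowned shackle is at about (265,226) in top. The case and lock are at (416,210), and a brown lookalike sits at (368,250). I'll zoom in next.

```bash
python3 - <<'E'
from h import *
import pickle
D=pickle.load(open("d0.pkl","rb"))
t=D["top"][0]; s=D["scene"][0]
a=cv2.resize(t[170:260,370:470],None,fx=5,fy=5,interpolation=cv2.INTER_CUBIC)
b=cv2.resize(t[200:250,235:295],None,fx=5,fy=5,interpolation=cv2.INTER_CUBIC)
save(a,"pics/a.png"); save(b,"pics/b.png")
save(cv2.resize(s[140:230,355:455],None,fx=5,fy=5,interpolation=cv2.INTER_CUBIC),"pics/c.png")
save(cv2.resize(s[200:270,240:310],None,fx=5,fy=5,interpolation=cv2.INTER_CUBIC),"pics/d.png")
E
```

```text
(no output)
```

View pics/a.png

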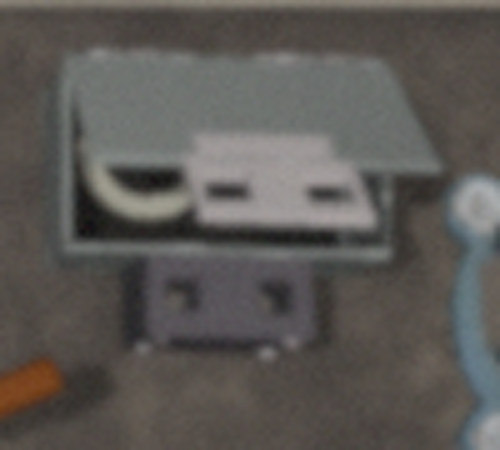

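View pics/b.png

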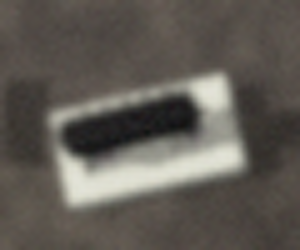

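View pics/c.png

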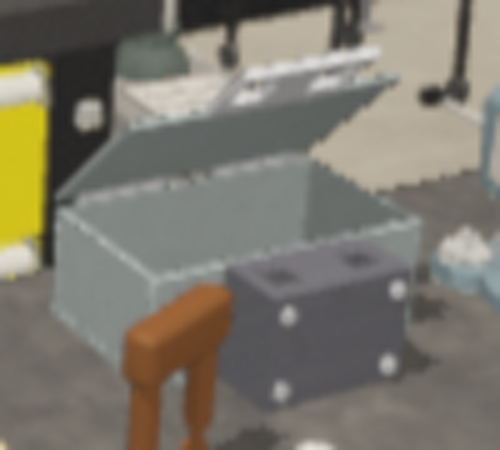

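View pics/d.png

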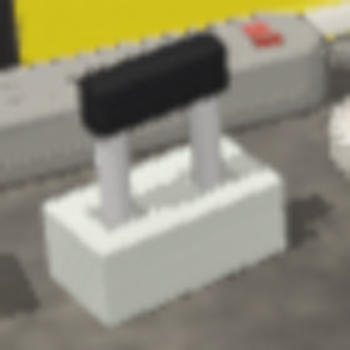

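```bash
python3 - <<'E'
from h import *
import pickle
D=pickle.load(open("d0.pkl","rb"))
I,K,Rc,c=D["top"]
f=lambda x,y,z,o:plane(K,Rc,c,(x+.5)/5-.5+o[0],(y+.5)/5-.5+o[1],z)
o=(370,170)
for p in [(183,295),(275,296),(148,262),(315,262),(152,335),(315,338)]: print("lock",p,f(*p,.06,o).round(4))
o=(235,200)
for p in [(66,140),(195,108)]: print("crown",f(*p,.098,o).round(4))
for p in [(50,117),(228,72),(247,168),(68,208)]: print("stand",f(*p,.034,o).round(4))
# crown mask
g=I[200:250,235:295].max(axis=2)
m=(g<45).astype(np.uint8); n,l,st,ce=cv2.connectedComponentsWithStats(m); print(st,ce)
k=1+np.argmax(st[1:,4]); ys,xs=np.where(l==k)
rect=cv2.minAreaRect(np.array([xs,ys]).T.astype(np.float32)); print(rect, [plane(K,Rc,c,b[0]+235,b[1]+200,.098).round(4).tolist() for b in cv2.boxPoints(rect)])
print(plane(K,Rc,c,rect[0][0]+235,rect[0][1]+200,.095))
E
```

```text
lock (183, 295) [ 0.4234 -0.0352  0.06  ]
lock (275, 296) [ 0.4227 -0.0786  0.06  ]
lock (148, 262) [ 0.4392 -0.0195  0.06  ]
lock (315, 262) [ 0.4388 -0.0986  0.06  ]
lock (152, 335) [ 0.4045 -0.0197  0.06  ]
lock (315, 338) [ 0.4027 -0.0962  0.06  ]
crown [0.4225 0.3314 0.098 ]
crown [0.4368 0.2734 0.098 ]
stand [0.4427 0.3518 0.034 ]
stand [0.4645 0.2653 0.034 ]
stand [0.4172 0.2554 0.034 ]
stand [0.3983 0.3416 0.034 ]
[[   0    0   60   50 2858]
 [  14   20   25   11  142]] [[29.67704689 24.48775367]
 [25.93661972 24.74647887]]
((25.94171142578125, 24.778499603271484), (6.05694055557251, 24.73674774169922), 75.25643920898438) [[0.4284, 0.3306, 0.098], [0.4426, 0.2768, 0.098], [0.4291, 0.2731, 0.098], [0.4151, 0.3267, 0.098]]
[0.42922259 0.30234315 0.095     ]
```

```bash
cat >> h.py <<'E'
def Rt():
    q=status.state()["orientation"]; return R.from_quat([q[1],q[2],q[3],q[0]]).as_matrix()
def togo(target=None,zdir=None,grasp=None):
    """TCP target (or grasp point target), jaws axis direction"""
    s=status.state(); M=Rt(); 
    if grasp is not None: target=np.array(grasp)-M[:,1]*.155
    d=M.T@(np.array(target)-s["position"])
    sp=0
    if zdir is not None:
        z=M.T@np.array(zdir); sp=np.arctan2(z[0],z[2])   # rotation about y taking z->z
        if sp>np.pi/2: sp-=np.pi
        if sp<-np.pi/2: sp+=np.pi
    print("tool shift",d.round(4),"norm",np.linalg.norm(d).round(3),"spin",round(float(sp),3),"pos",s["position"].round(4),"t",s["time"])
E
python3 - <<'E'
from h import *
print(Rt().round(4)); print(np.array(imaging.read_camera("wrist")["mount"]).round(4))
togo([.30,.36,.405],[1,.0,0])
togo([.47,-.057,.405],[1,.0,0])
E
```

```text
[[ 9.429e-01 -5.000e-04  3.332e-01]
 [-3.332e-01 -1.700e-03  9.428e-01]
 [ 1.000e-04 -1.000e+00 -1.800e-03]]
[[-4.000e-04  9.607e-01  2.777e-01 -7.060e-02]
 [-1.000e-04 -2.777e-01  9.607e-01  2.990e-02]
 [ 1.000e+00  3.000e-04  2.000e-04  7.000e-04]
 [ 0.000e+00  0.000e+00  0.000e+00  1.000e+00]]
tool shift [ 0.1629 -0.0006 -0.2853] norm 0.329 spin 1.231 pos [0.2415 0.6833 0.404 ] t 0.2
tool shift [ 4.621e-01 -1.000e-04 -6.219e-01] norm 0.775 spin 1.231 pos [0.2415 0.6833 0.404 ] t 0.2
```

move_arm:
  motion: "0.0854 0.0272 0 -0.0476 0;0.0854 0.0272 0 -0.0476 0;0.0854 0.0272 0 -0.0476 0;0.0854 0.0272 0 -0.0476 0;0.0854 0.0272 0 -0.0476 0;0.0854 0.0272 0 -0.0476 0;0.0854 0 0 0 0.164;0.0854 0 0 0 0.164;0.0854 0 0 0 0.164;0.0854 0 0 0 0.164;0.0854 0 0 0 0.164;0.0854 0 0 0 0.164;0.0854 0 0 0 0"

```text
time: 1.82
position: [0.3002, 0.3599, 0.4047]
orientation: [-0.558, 0.558, -0.434, 0.434]
ft_force: [0.1, 0.3, -0.3]
grip_width: 0.0854
```

```bash
python3 - <<'E'
from h import *
togo([.43,.303,.405],[.970,.242,0])
togo([.42,-.04,.405],[1,0,0])
E
```

```text
tool shift [ 0.0872 -0.0003  0.1118] norm 0.142 spin 0.005 pos [0.3002 0.3599 0.4047] t 1.825
tool shift [ 4.171e-01 -2.000e-04  1.750e-02] norm 0.417 spin 0.249 pos [0.3002 0.3599 0.4047] t 1.825
```

move_arm:
  motion: "0.0854 0.029 0 0.0373 0;0.0854 0.029 0 0.0373 0;0.0854 0.029 0 0.0373 0;0.0854 0 0 0 0;0.0854 0 0 0 0"

```text
time: 2.45
position: [0.4297, 0.3029, 0.4044]
orientation: [-0.558, 0.558, -0.434, 0.434]
ft_force: [0.1, -0.2, -0.1]
grip_width: 0.0853
```

```bash
python3 - <<'E'
from h import *
import pickle
w=cam("wrist"); pickle.dump(w,open("w1.pkl","wb")); save(w[0],"pics/w1.png")
for p in [(.43,.303,.098)]: print(proj(*w[1:],p))
togo([.47,-.057,.375],[1,0,0])
E
```

```text
[321.58485707 189.90067501]
tool shift [ 0.3593  0.0294 -0.0494] norm 0.364 spin 0.25 pos [0.4292 0.3033 0.4044] t 2.5
```

View pics/w1.png

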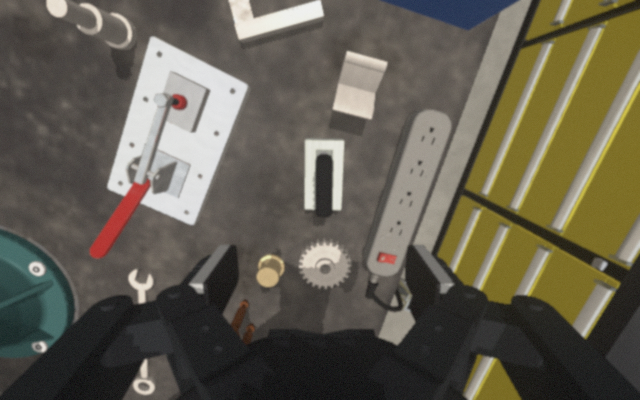

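Wrist view: the black crown is at about (324,185) in the white stand (305–344, 140–215). The gear is at (323,263) and the bushing at (269,268). I'll measure the crown.

```bash
python3 - <<'E'
from h import *
import pickle
w=pickle.load(open("w1.pkl","rb")); I,K,Rc,c=w
save(cv2.resize(I[130:225,285:360],None,fx=6,fy=6,interpolation=cv2.INTER_CUBIC),"pics/w1c.png")
g=I.max(axis=2); m=np.zeros_like(g); m[140:222,300:350]=(g[140:222,300:350]<70)
n,l,st,ce=cv2.connectedComponentsWithStats(m); k=1+np.argmax(st[1:,4]); print(st[k],ce[k])
for p in [(.43,.303,.098)]:print(proj(K,Rc,c,p))
E
```

```text
[313 155  21  67 992] [323.13306452 187.82258065]
[321.58485707 189.90067501]
```

View pics/w1c.png

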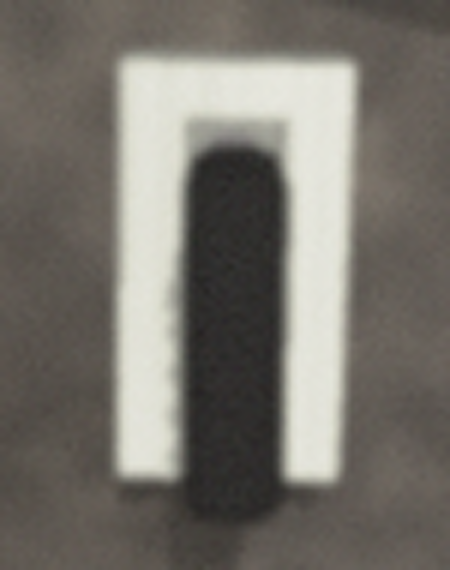

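```bash
python3 - <<'E'
from h import *
import pickle
I,K,Rc,c=pickle.load(open("w1.pkl","rb"))
for p in [(324,155.5),(324,186),(324,216.3)]: print(plane(K,Rc,c,*p,.098))
for p in [(305,140),(344.2,140),(341.7,209.8),(304.8,209.5)]: print(plane(K,Rc,c,*p,.034))
E
```

```text
[0.42374405 0.33716635 0.098     ]
[0.43135682 0.30752436 0.098     ]
[0.43939848 0.27621239 0.098     ]
[0.39998598 0.34131924 0.034     ]
[0.44496922 0.35275062 0.034     ]
[0.46521882 0.26808783 0.034     ]
[0.41972778 0.25693005 0.034     ]
```

move_arm:
  motion: "0.0854 0.0513 0 -0.007 0;0.0854 0.0513 0 -0.007 0;0.0854 0.0513 0 -0.007 0;0.0854 0.0513 0 -0.007 0;0.0854 0.0513 0 -0.007 0;0.0854 0.0513 0 -0.007 0;0.0854 0.0513 0 -0.007 0;0.0854 0 0 0 0.125;0.0854 0 0 0 0.125;0.0854 0 0 0 0;0.0854 0 0 0 0"

```text
time: 3.88
position: [0.4702, -0.0562, 0.4047]
orientation: [0.5, -0.5, 0.5, -0.499]
ft_force: [0.3, -0.1, -0.7]
grip_width: 0.0853
```

```bash
python3 - <<'E'
from h import *
import pickle
w=cam("wrist"); pickle.dump(w,open("w2.pkl","wb")); save(w[0],"pics/w2.png")
togo([.47,-.057,.375],[1,0,0])
print(status.state()["ft_force"],status.state()["q"])
E
```

```text
tool shift [ 0.0006  0.0297 -0.0003] norm 0.03 spin 0.001 pos [ 0.4703 -0.0564  0.4047] t 3.925
[ 0.33385312 -0.40250436 -0.21114777] [-0.36195885  0.30283629  0.48123632  2.17550573 -0.21461737  0.70749036
  0.26518748]
```

View pics/w2.png

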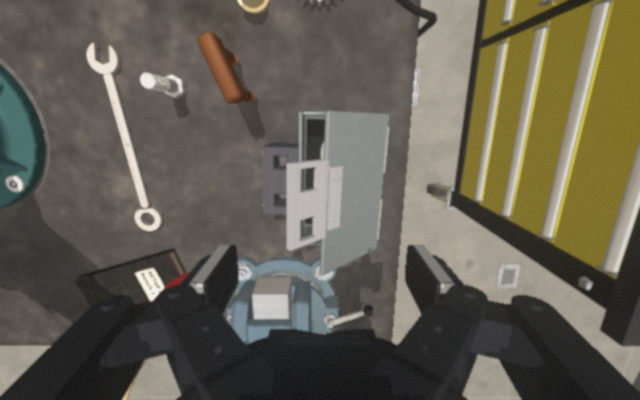

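```bash
python3 - <<'E'
from h import *
import pickle
I,K,Rc,c=pickle.load(open("w2.pkl","rb"))
save(cv2.resize(I[95:285,250:400],None,fx=4,fy=4,interpolation=cv2.INTER_CUBIC)[:600],"pics/w2c.png")
E
```

```text
(no output)
```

View pics/w2c.png

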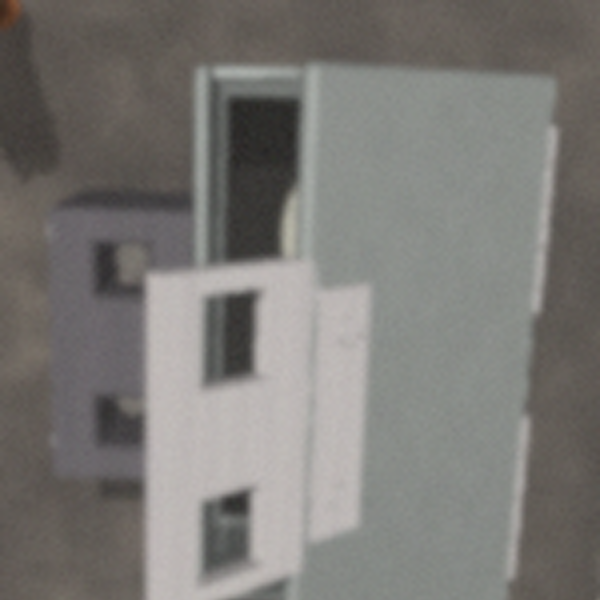

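```bash
python3 - <<'E'
from h import *
import pickle
I,K,Rc,c=pickle.load(open("w2.pkl","rb"))
for p in [(52,210),(55,473),(95,240),(150,296),(97,393),(97,447),(122,268),(123,420)]: print(p,plane(K,Rc,c,(p[0]+.5)/4-.5+250,(p[1]+.5)/4-.5+95,.06).round(4))
E
```

```text
(52, 210) [ 0.4056 -0.0173  0.06  ]
(55, 473) [ 0.4022 -0.0938  0.06  ]
(95, 240) [ 0.417  -0.0255  0.06  ]
(150, 296) [ 0.4318 -0.0412  0.06  ]
(97, 393) [ 0.4156 -0.0694  0.06  ]
(97, 447) [ 0.4149 -0.0858  0.06  ]
(122, 268) [ 0.4242 -0.0333  0.06  ]
(123, 420) [ 0.4228 -0.0775  0.06  ]
```

move_arm:
  motion: "0 0 0.03 0 0;0 0 0.03 0 0;0 0 0 0 0;0 0 0 0 0;0 0 0 0 0;0 0 0.01 0 0;0 0 0.01 0 0;0 0 0.01 0 0;0 0 0.01 0 0;0 0 0.01 0 0;0 0 0.01 0 0;0 0 0.01 0 0"
  force: 60

```text
time: 5.42
position: [0.4703, -0.0573, 0.274]
orientation: [0.499, -0.499, 0.501, -0.501]
ft_force: [-0.6, -0.6, 2.9]
grip_width: 0.0003
```

```bash
python3 - <<'E'
from h import *
print(status.state()["ft_force"],status.state()["position"])
w=cam("scene"); save(w[0],"pics/s2.png");save(cv2.resize(w[0][140:230,355:455],None,fx=5,fy=5),"pics/s2c.png")
E
```

```text
[-0.62606376 -0.62226422  2.8503011 ] [ 0.47032661 -0.05730866  0.27403067]
```

View pics/s2c.png

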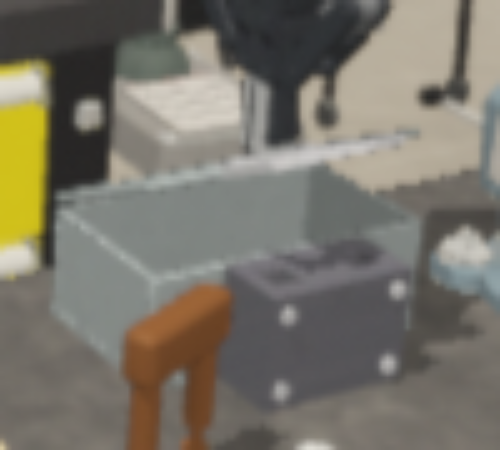

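The lid is being pushed down and is about half shut, at roughly 3 N. I'll keep going.

move_arm:
  motion: "0 0 0.01 0 0;0 0 0.01 0 0;0 0 0.006 0 0;0 0 0.004 0 0;0 0 0.002 0 0;0 0 0 0 0"

```text
time: 6.22
position: [0.4708, -0.0573, 0.2427]
orientation: [-0.499, 0.499, -0.5, 0.501]
ft_force: [0.5, -0.3, -0.1]
grip_width: 0.0001
```

move_arm:
  motion: "0 0 0.0015 0 0;0 0 0.001 0 0;0 0 0.001 0 0;0 0 0 0 0"

```text
time: 6.72
position: [0.4708, -0.0574, 0.2394]
orientation: [-0.5, 0.499, -0.5, 0.501]
ft_force: [-0.5, -0.1, 3.3]
grip_width: 0.0002
```

```bash
python3 - <<'E'
from h import *
w=cam("scene"); save(cv2.resize(w[0][140:230,355:455],None,fx=5,fy=5),"pics/s3c.png")
E
```

```text
(no output)
```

View pics/s3c.png

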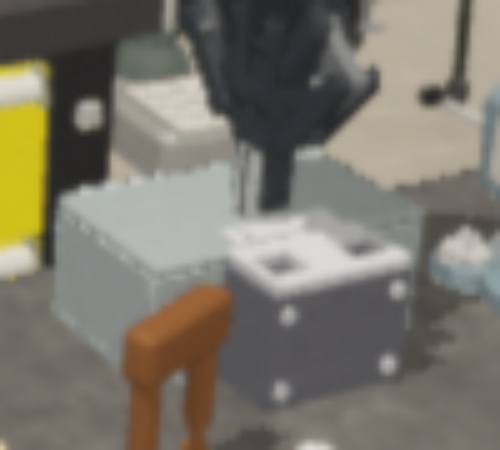

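move_arm:
  motion: "0 0 0.0008 0 0;0 0 0.0005 0 0;0 0 0 0 0"

```text
time: 7.15
position: [0.4708, -0.0575, 0.2393]
orientation: [-0.5, 0.499, -0.501, 0.501]
ft_force: [-2.3, 0.3, 17.9]
grip_width: -0.0002
```

move_arm:
  motion: "0 0 -0.05 0 0;0.06 0 -0.05 0 0;0.0854 0 -0.04 -0.04 0;0.0854 0 0 0 0;0.0854 0 0 0 0;0.0854 0 0 0 0"

```text
time: 7.9
position: [0.4309, -0.0569, 0.3771]
orientation: [0.499, -0.5, 0.501, -0.5]
ft_force: [0.1, -0.5, -0.8]
grip_width: 0.0851
```

```bash
python3 - <<'E'
from h import *
import pickle
print(status.state()["ft_force"],status.state()["position"],status.state()["q"])
w=cam("wrist"); pickle.dump(w,open("w3.pkl","wb"))
t=cam("top"); pickle.dump(t,open("t3.pkl","wb"))
u,v=proj(*w[1:],(.4235,-.0555,.066)).astype(int);print(u,v)
o=(u-50,v-50);print(o)
save(cv2.resize(w[0][o[1]:o[1]+100,o[0]:o[0]+100],None,fx=6,fy=6,interpolation=cv2.INTER_CUBIC),"pics/w3c.png")
save(w[0],"pics/w3.png")
E
```

```text
[ 0.13382834 -0.51641849 -0.79426378] [ 0.4308999  -0.05691662  0.37712124] [-0.37350209  0.30210242  0.49633842  2.27949321 -0.24873352  0.61038915
  0.30650916]
314 187
(np.int64(264), np.int64(137))
```

View pics/w3c.png

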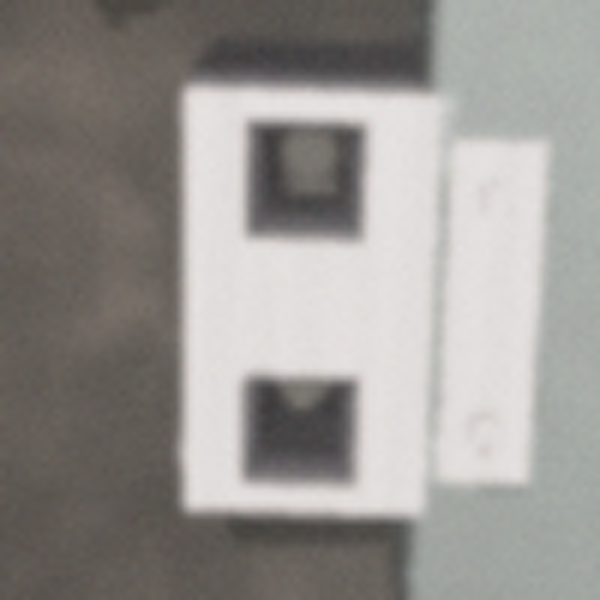

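View pics/w3.png

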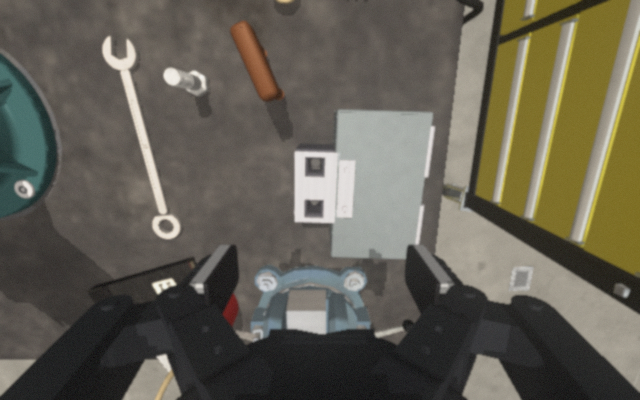

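```bash
python3 - <<'E'
from h import *
import pickle
I,K,Rc,c=pickle.load(open("w3.pkl","rb"))
P=lambda x,y,z=.066:plane(K,Rc,c,(x+.5)/6-.5+264,(y+.5)/6-.5+137,z)
def rep(n,pts):
    q=[P(*p) for p in pts]; print(n,np.mean(q,0).round(4),[x[:2].round(4).tolist() for x in q])
rep("eye+",[(248,122),(365,122),(362,238),(248,238)])
rep("eye-",[(245,378),(356,378),(353,482),(242,482)])
rep("tongue",[(185,85),(442,85),(427,515),(183,515)])
for p in [(338,110),(432,112),(406,259),(332,257)]: print(plane(K,Rc,c,*p,.066).round(4))
I,K,Rc,c=pickle.load(open("t3.pkl","rb"))
save(cv2.resize(I[170:260,370:470],None,fx=6,fy=6,interpolation=cv2.INTER_CUBIC),"pics/t3c.png")
E
```

```text
eye+ [ 0.424  -0.0341  0.066 ] [[0.4145, -0.0243], [0.4339, -0.0243], [0.4334, -0.0439], [0.4141, -0.0439]]
eye- [ 0.4224 -0.0781  0.066 ] [[0.4132, -0.0685], [0.4323, -0.0685], [0.4318, -0.0876], [0.4123, -0.0876]]
tongue [ 0.4243 -0.056   0.066 ] [[0.4042, -0.0182], [0.4465, -0.0183], [0.4449, -0.0938], [0.4017, -0.0938]]
[0.4467 0.0202 0.066 ]
[0.5362 0.0181 0.066 ]
[ 0.5241 -0.1371  0.066 ]
[ 0.4423 -0.1345  0.066 ]
```

View pics/t3c.png

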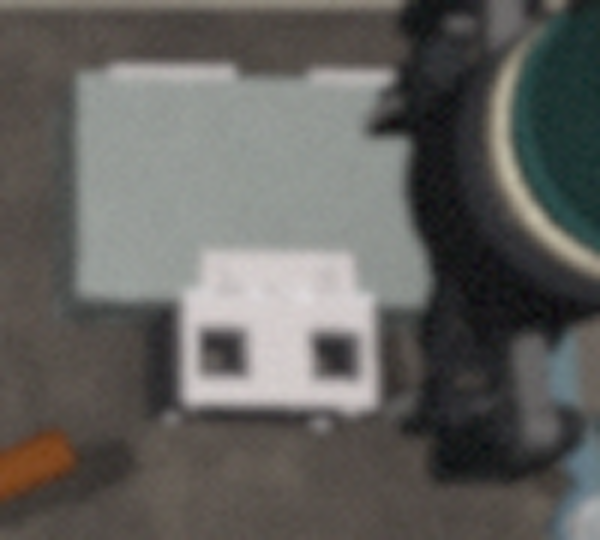

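```bash
python3 - <<'E'
from h import *
togo([.4313,.3062,.377],[.969,.247,0])
E
```

```text
tool shift [-3.633e-01 -2.000e-04 -6.000e-04] norm 0.363 spin -0.252 pos [ 0.4309 -0.0571  0.3771] t 8.0
```

move_arm:
  motion: "0.0854 -0.052 0 0 0;0.0854 -0.052 0 0 0;0.0854 -0.052 0 0 0;0.0854 -0.052 0 0 0;0.0854 -0.052 0 0 0;0.0854 -0.052 0 0 0;0.0854 -0.0513 0 0 0;0.0854 0 0 0 -0.126;0.0854 0 0 0 -0.126;0.0854 0 0 0 0;0.0854 0 0 0 0"

```text
time: 9.38
position: [0.4317, 0.306, 0.3774]
orientation: [-0.557, 0.558, -0.435, 0.435]
ft_force: [-0.5, -0.9, 1.2]
grip_width: 0.0853
```

```bash
python3 - <<'E'
from h import *
togo([.4313,.3062,.245],[.969,.247,0])
w=cam("wrist");I,K,Rc,c=w
save(cv2.resize(I[140:240,270:370],None,fx=6,fy=6,interpolation=cv2.INTER_CUBIC),"pics/w4c.png")
for p in [(.4313,.3062,.098)]: print((proj(K,Rc,c,p)-[270,140])*6)
import pickle; pickle.dump(w,open("w4.pkl","wb"))
E
```

```text
tool shift [-0.0004  0.1324 -0.0002] norm 0.132 spin -0.003 pos [0.4317 0.306  0.3774] t 9.375
[304.82135325 340.6520882 ]
```

View pics/w4c.png

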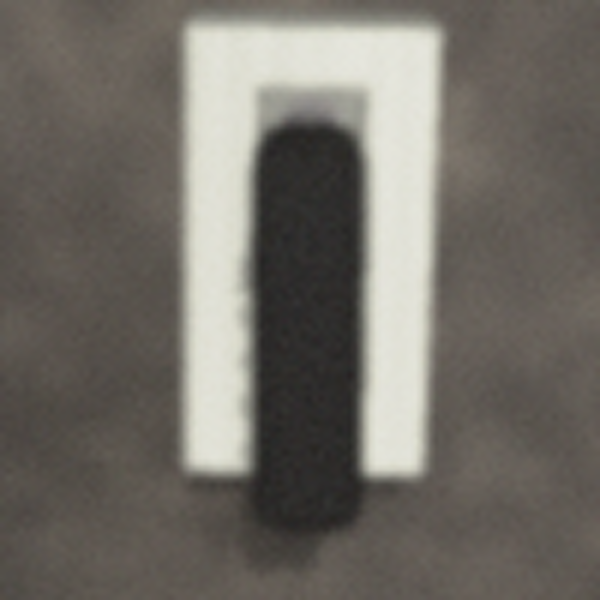

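move_arm:
  motion: "0.0854 0 0.04 0 0;0.0854 0 0.04 0 0;0.0854 0 0.03 0 0;0.0854 0 0.0224 0 0;0.0854 0 0 0 0;0.04 0 0 0 0;0.03 0 0 0 0;0.015 0 0 0 0;0.01 0 0 0 0;0.01 0 0 0 0;0.01 0 0 0 0"
  force: 60

```text
time: 10.8
position: [0.4316, 0.3062, 0.2462]
orientation: [0.558, -0.558, 0.434, -0.434]
ft_force: [-1.0, 0.1, 6.4]
grip_width: 0.017
```

move_arm:
  motion: "0.005 0 0 0 0;0.005 0 -0.01 0 0;0.005 0 -0.02 0 0;0.005 0 -0.03 0 0;0.005 0 -0.04 0 0;0.005 0 0 0 0;0.005 0 0 0 0"
  force: 100

```text
time: 11.68
position: [0.4309, 0.3059, 0.3452]
orientation: [-0.558, 0.559, -0.434, 0.434]
ft_force: [0.3, 0.2, -2.0]
grip_width: 0.0161
```

```bash
python3 - <<'E'
from h import *
import pickle
s=status.state();print(s["ft_force"],s["position"],s["wrist_torque"])
w=cam("wrist");sc=cam("scene");t=cam("top")
pickle.dump((w,sc,t),open("w5.pkl","wb"))
save(w[0],"pics/w5.png");save(cv2.resize(sc[0][130:280,200:330],None,fx=4,fy=4,interpolation=cv2.INTER_CUBIC),"pics/s5.png")
togo([.4232,-.0563,.335],[1,-.034,0])
E
```

```text
[ 0.32937598  0.20171707 -2.01755507] [0.43089674 0.30594948 0.34523969] [-0.0426953  -0.01057748  0.01654775]
tool shift [ 0.3491  0.01   -0.0967] norm 0.362 spin 0.283 pos [0.4309 0.3059 0.3443] t 11.825
```

View pics/w5.png

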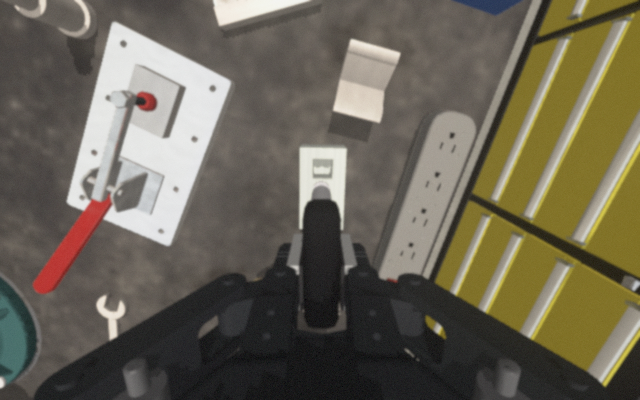

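View pics/s5.png

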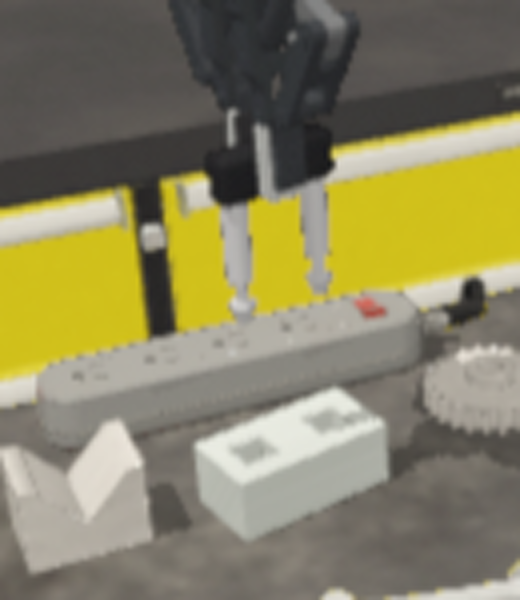

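```bash
python3 - <<'E'
from h import *
import pickle
w,sc,t=pickle.load(open("w5.pkl","rb"))
save(cv2.resize(w[0][140:240,275:365],None,fx=6,fy=6,interpolation=cv2.INTER_CUBIC),"pics/w5c.png")
M=np.array(imaging.read_camera("wrist")["mount"]);K=w[1]
def pt(p): 
    q=np.linalg.inv(M)@np.r_[p,1]; x=K@q[:3]; return ((x[:2]/x[2]-[275,140])*6).round(1)
for dx in (0,):
  print("tip c",pt([-.022+dx,.2362,0]),"tip near edge",pt([-.0285+dx,.2362,0]),"tip sides",pt([-.022,.2362,-.0065]),pt([-.022,.2362,.0065]))
  print("crown near bottom edge",pt([-.032,.1742,0]),"crown near top edge",pt([-.032,.1482,0]), "groove", pt([-.0285,.2142,0]))
E
```

```text
tip c [275.1 269. ] tip near edge [275.1 217.9] tip sides [223.1 269. ] [327.1 269. ]
crown near bottom edge [274.1 321.6] crown near top edge [273.4 414.2] groove [274.8 258. ]
```

View pics/w5c.png

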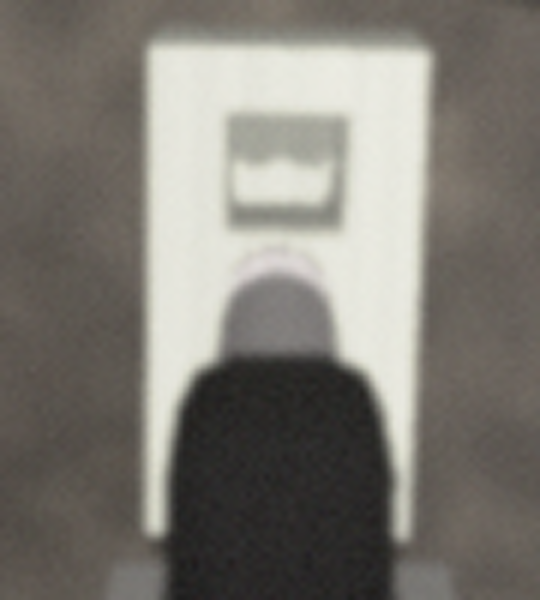

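```bash
python3 - <<'E'
from h import *
import pickle
I,K,Rc,c=pickle.load(open("w4.pkl","rb"))
y=np.array([-.247,.969,0])
C=np.array([.4313,.3062,0])
for o in (-.032,.032):
  for z in (.072,.098): print(o,z,((proj(K,Rc,c,C+o*y+[0,0,z])-[270,140])*6).round(1))
togo([.4228,-.0533,.335],[1,-.034,0])
E
```

```text
-0.032 0.072 [305.7 477.6]
-0.032 0.098 [305.4 535.2]
0.032 0.072 [304.6 107.4]
0.032 0.098 [304.2 132.2]
tool shift [ 0.346   0.01   -0.0965] norm 0.359 spin 0.283 pos [0.431  0.3059 0.3444] t 11.875
```

```bash
python3 - <<'E'
from h import *
import pickle
w,sc,t=pickle.load(open("w5.pkl","rb"))
M=Rt(); p0=np.array(status.state()["position"])
I,K,Rc,c=sc
for dx in (0,.003):
 for s in (-.022,.022):
  for y in (.18,.2,.2362): print(dx,s,y,((proj(K,Rc,c,p0+M@[s+dx,y,0])-[200,130]+.5)*4-.5).round(1))
 print("crown ends", [((proj(K,Rc,c,p0+M@[s+dx,.161,0])-[200,130]+.5)*4-.5).round(1) for s in (-.032,.032)])
# tool x edge profile
g=I[130:280,200:330].astype(int)
for r in (50,55,60): print(r,[tuple(g[r,cx]) [2] for cx in range(50,86)])
E
```

```text
0 -0.022 0.18 [231.3 213.8]
0 -0.022 0.2 [235.  252.4]
0 -0.022 0.2362 [241.5 319.9]
0 0.022 0.18 [309.7 188.2]
0 0.022 0.2 [312.3 225.9]
0 0.022 0.2362 [316.9 291.8]
crown ends [array([208.9, 182. ]), array([324.4, 146.3])]
0.003 -0.022 0.18 [236.8 212. ]
0.003 -0.022 0.2 [240.5 250.5]
0.003 -0.022 0.2362 [246.8 317.9]
0.003 0.022 0.18 [314.8 186.6]
0.003 0.022 0.2 [317.4 224.1]
0.003 0.022 0.2362 [321.9 289.9]
crown ends [array([214.6, 180.3]), array([329.6, 144.7])]
50 [np.int64(188), np.int64(186), np.int64(172), np.int64(114), np.int64(53), np.int64(41), np.int64(41), np.int64(40), np.int64(49), np.int64(59), np.int64(69), np.int64(64), np.int64(38), np.int64(24), np.int64(25), np.int64(34), np.int64(59), np.int64(100), np.int64(121), np.int64(106), np.int64(70), np.int64(55), np.int64(52), np.int64(40), np.int64(59), np.int64(134), np.int64(153), np.int64(159), np.int64(163), np.int64(164), np.int64(157), np.int64(121), np.int64(63), np.int64(30), np.int64(27), np.int64(27)]
55 [np.int64(27), np.int64(28), np.int64(27), np.int64(27), np.int64(66), np.int64(153), np.int64(176), 
[... 238 characters left out ...]
28), np.int64(43), np.int64(104), np.int64(145), np.int64(158), np.int64(163), np.int64(164), np.int64(161), np.int64(149), np.int64(83), np.int64(34), np.int64(27), np.int64(27)]
60 [np.int64(27), np.int64(27), np.int64(27), np.int64(28), np.int64(28), np.int64(76), np.int64(167), np.int64(179), np.int64(179), np.int64(175), np.int64(166), np.int64(154), np.int64(110), np.int64(54), np.int64(28), np.int64(28), np.int64(27), np.int64(27), np.int64(28), np.int64(27), np.int64(27), np.int64(26), np.int64(27), np.int64(27), np.int64(27), np.int64(59), np.int64(138), np.int64(155), np.int64(161), np.int64(164), np.int64(162), np.int64(152), np.int64(86), np.int64(35), np.int64(27), np.int64(27)]
```

move_arm:
  motion: "0.005 0.0497 0 -0.0138 0;0.005 0.0497 0 -0.0138 0;0.005 0.0497 0 -0.0138 0;0.005 0.0497 0 -0.0138 0;0.005 0.0497 0 -0.0138 0;0.005 0.0497 0 -0.0138 0;0.005 0.0493 0 -0.0139 0;0.005 0 0.01 0 0.1415;0.005 0 0.01 0 0.1415;0.005 0 0 0 0;0.005 0 0 0 0"

```text
time: 13.25
position: [0.4235, -0.0543, 0.3254]
orientation: [0.492, -0.492, 0.508, -0.508]
ft_force: [-0.3, -0.1, -1.6]
grip_width: 0.0159
```

```bash
python3 - <<'E'
from h import *
import pickle
s=status.state();print(s["ft_force"],s["position"],s["q"])
togo([.4229,-.0548,.318],[1,-.034,0])
w=cam("wrist");sc=cam("scene")
pickle.dump((w,sc),open("w6.pkl","wb"))
save(cv2.resize(w[0][130:260,260:390],None,fx=4,fy=4,interpolation=cv2.INTER_CUBIC),"pics/w6c.png");save(cv2.resize(sc[0][130:230,350:450],None,fx=6,fy=6,interpolation=cv2.INTER_CUBIC),"pics/s6.png")
E
```

```text
[-0.30508003 -0.12203765 -1.60856433] [ 0.42348795 -0.05432146  0.32541149] [-0.29214333  0.38737642  0.40160235  2.33789648 -0.33354587  0.46730469
  0.35108055]
tool shift [ 0.0005  0.0074 -0.0006] norm 0.007 spin 0.002 pos [ 0.4235 -0.0543  0.3254] t 13.25
```

View pics/w6c.png

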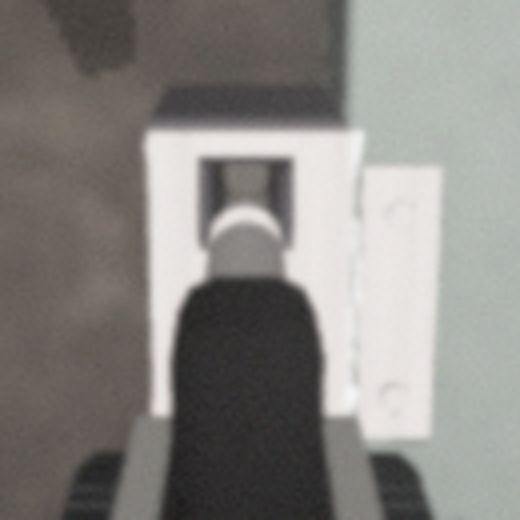

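View pics/s6.png

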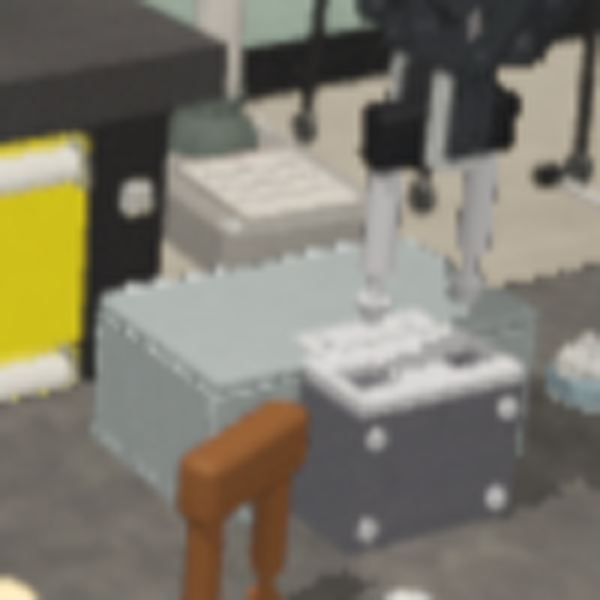

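move_arm:
  motion: "0.005 0 0.01 0 0;0.005 0.0005 0.008 -0.0006 0;0.005 0 0.004 0 0;0.005 0 0 0 0;0.005 0 0 0 0"

```text
time: 13.98
position: [0.4229, -0.0551, 0.3035]
orientation: [-0.491, 0.491, -0.508, 0.509]
ft_force: [0.4, 0.8, -1.3]
grip_width: 0.0162
```

```bash
python3 - <<'E'
from h import *
import pickle
s=status.state();print(s["ft_force"],s["position"],s["q"])
w=cam("wrist");sc=cam("scene");t=cam("top")
pickle.dump((w,sc,t),open("w7.pkl","wb"))
save(cv2.resize(w[0][130:260,260:390],None,fx=4,fy=4,interpolation=cv2.INTER_CUBIC),"pics/w7c.png");save(cv2.resize(sc[0][130:230,350:450],None,fx=6,fy=6,interpolation=cv2.INTER_CUBIC),"pics/s7.png")
E
```

```text
[ 0.39631102  0.76187291 -1.25764076] [ 0.42286993 -0.05505832  0.30354421] [-0.25219838  0.42896576  0.35742305  2.35398437 -0.37521166  0.40825366
  0.38789993]
```

View pics/w7c.png

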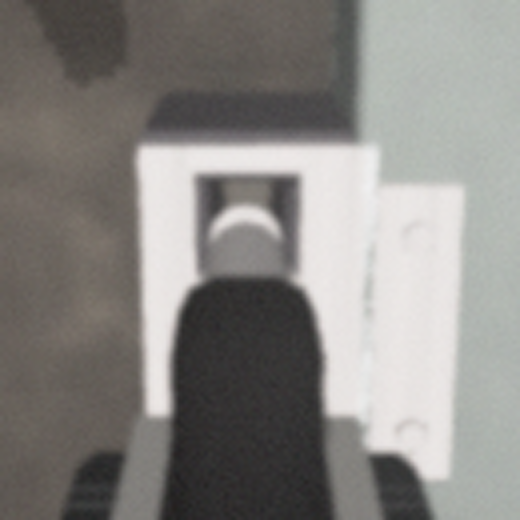

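View pics/s7.png

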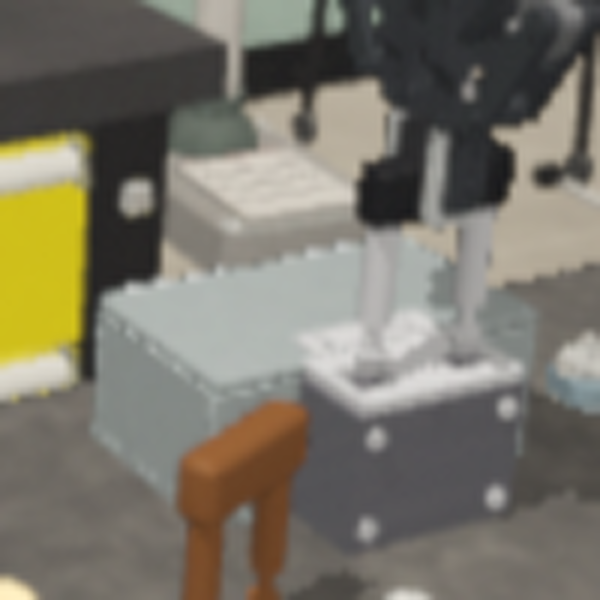

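```bash
python3 - <<'E'
from h import *
import pickle
w,sc,t=pickle.load(open("w7.pkl","rb"))
M=np.array(imaging.read_camera("wrist")["mount"]);K=w[1]
def pt(p): 
    q=np.linalg.inv(M)@np.r_[p,1]; x=K@q[:3]; return ((x[:2]/x[2]-[260,130]+.5)*4-.5).round(1)
for y,r in ((.2362,.0045),(.2362,.0065),(.2332,.006),(.2312,.0065),(.2262,.0065)):
  print(y,r,[float(pt([-.022-r+dx,y,0])[1]) for dx in (0,.0015,.003)])
I,K,Rc,c=w
for p in [(197,175),(301,175),(297,272),(196,272)]: print(plane(K,Rc,c,(p[0]+.5)/4-.5+260,(p[1]+.5)/4-.5+130,.066).round(4))
save(cv2.resize(w[0][165:215,295:350],None,fx=10,fy=10,interpolation=cv2.INTER_CUBIC),"pics/w7d.png")
save(cv2.resize(sc[0][165:205,395:440],None,fx=12,fy=12,interpolation=cv2.INTER_CUBIC),"pics/s7d.png")
E
```

```text
0.2362 0.0045 [197.7, 205.6, 213.4]
0.2362 0.0065 [187.2, 195.1, 203.0]
0.2332 0.006 [193.2, 201.2, 209.2]
0.2312 0.0065 [192.8, 200.9, 208.9]
0.2262 0.0065 [198.6, 206.9, 215.1]
[ 0.4148 -0.0242  0.066 ]
[ 0.4342 -0.0249  0.066 ]
[ 0.4331 -0.0437  0.066 ]
[ 0.4138 -0.043   0.066 ]
```

View pics/w7d.png

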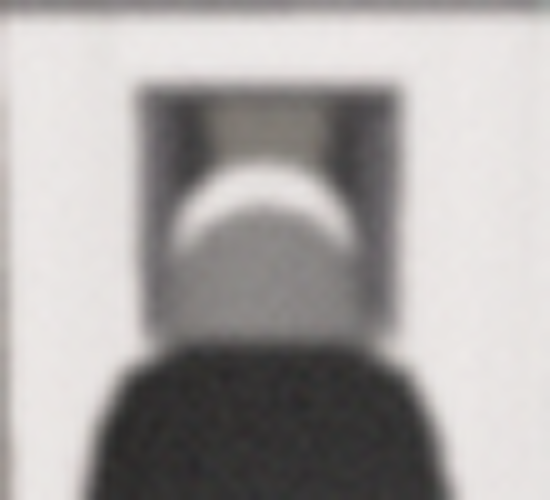

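View pics/s7d.png

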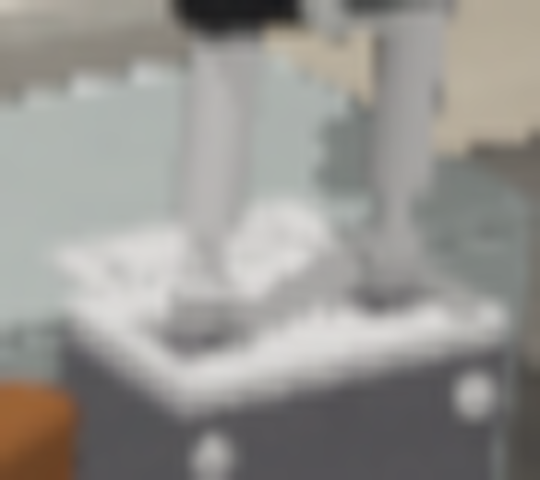

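move_arm:
  motion: "0.005 0 0.003 0.0004 0;0.005 0 0.003 0 0;0.005 0 0.0015 0 0;0.005 0 0.001 0 0;0.005 0 0.001 0 0;0.005 0 0 0 0"

```text
time: 14.92
position: [0.4232, -0.055, 0.294]
orientation: [0.491, -0.491, 0.508, -0.508]
ft_force: [-0.5, 0.5, -1.6]
grip_width: 0.016
```

```bash
python3 - <<'E'
from h import *
s=status.state();print(s["ft_force"],s["position"],s["wrist_torque"])
togo([.4233,-.0548,.293],[1,-.034,0])
E
```

```text
[-0.51788495  0.5007364  -1.63152539] [ 0.42317756 -0.05498125  0.29395941] [-0.00390618  0.02755431  0.00934686]
tool shift [-0.0002  0.001   0.0001] norm 0.001 spin 0.0 pos [ 0.4232 -0.055   0.294 ] t 14.925
```

move_arm:
  motion: "0.005 0 0.001 0 0;0.005 0 0.001 0 0;0.005 0 0.001 0 0;0.005 0 0 0 0"

```text
time: 15.42
position: [0.4232, -0.055, 0.2909]
orientation: [0.491, -0.491, 0.508, -0.508]
ft_force: [0.8, -0.3, -1.3]
grip_width: 0.0164
```

move_arm:
  motion: "0.005 0 0.001 0 0;0.005 0 0.001 0 0;0.005 0 0.001 0 0;0.005 0 0.001 0 0;0.005 0 0 0 0"

```text
time: 16.05
position: [0.4231, -0.055, 0.2869]
orientation: [0.491, -0.491, 0.508, -0.508]
ft_force: [0.6, -0.6, -1.6]
grip_width: 0.0162
```

move_arm:
  motion: "0.005 0 0.002 0 0;0.005 0 0.002 0 0;0.005 0 0.002 0 0;0.005 0 0.0015 0 0;0.005 0 0 0 0"

```text
time: 16.68
position: [0.4231, -0.055, 0.2794]
orientation: [0.491, -0.492, 0.509, -0.508]
ft_force: [-0.5, 0.5, -2.0]
grip_width: 0.016
```

move_arm:
  motion: "0.005 0 0.002 0 0;0.005 0 0.002 0 0;0.005 0 0.002 0 0;0.005 0 0 0 0"

```text
time: 17.18
position: [0.4231, -0.055, 0.2733]
orientation: [0.491, -0.492, 0.509, -0.508]
ft_force: [-0.6, -1.3, -1.3]
grip_width: 0.0163
```

move_arm:
  motion: "0.005 0 0.002 0 0;0.005 0 0.002 0 0;0.005 0 0 0 0"

```text
time: 17.55
position: [0.4233, -0.055, 0.2696]
orientation: [-0.491, 0.491, -0.508, 0.508]
ft_force: [-0.6, -0.3, 3.1]
grip_width: 0.0164
```

move_arm:
  motion: "0.005 0 0.002 0 0;0.005 0 0.002 0 0;0.005 0 0.002 0 0;0.005 0 0.002 0 0;0.005 0 0 0 0"
  force: 120

```text
time: 18.18
position: [0.4233, -0.055, 0.2615]
orientation: [-0.492, 0.491, -0.508, 0.508]
ft_force: [-0.8, -0.4, 3.4]
grip_width: 0.0156
```

move_arm:
  motion: "0.005 0 0.001 0 0;0.005 0 0.001 0 0;0.005 0 0 0 0"

```text
time: 18.55
position: [0.4232, -0.055, 0.2597]
orientation: [-0.492, 0.491, -0.508, 0.508]
ft_force: [-1.1, -0.9, 7.3]
grip_width: 0.0159
```

move_arm:
  motion: "0.005 0 0.001 0 0;0.005 0 0 0 0"

```text
time: 18.8
position: [0.4233, -0.055, 0.2587]
orientation: [-0.492, 0.491, -0.508, 0.509]
ft_force: [-0.8, -0.2, 7.6]
grip_width: 0.0157
```

move_arm:
  motion: "0.005 0 0.001 0 0;0.005 0 0 0 0"

```text
time: 19.05
position: [0.4233, -0.0551, 0.2577]
orientation: [-0.492, 0.491, -0.508, 0.509]
ft_force: [-0.9, -0.4, 8.2]
grip_width: 0.0157
```

move_arm:
  motion: "0.005 0 0.0007 0 0;0.005 0 0 0 0"

```text
time: 19.3
position: [0.4232, -0.055, 0.2571]
orientation: [-0.492, 0.491, -0.508, 0.508]
ft_force: [-1.5, -0.2, 7.7]
grip_width: 0.0155
```

move_arm:
  motion: "0.005 0 0.0007 0 0;0.005 0 0 0 0"

```text
time: 19.55
position: [0.4233, -0.0551, 0.2564]
orientation: [-0.492, 0.491, -0.508, 0.509]
ft_force: [-1.3, 0.3, 7.9]
grip_width: 0.016
```

move_arm:
  motion: "0.005 0 0.0007 0 0;0.005 0 0 0 0"

```text
time: 19.8
position: [0.4232, -0.055, 0.2557]
orientation: [-0.492, 0.491, -0.508, 0.508]
ft_force: [-0.5, 0.5, 8.8]
grip_width: 0.0161
```

move_arm:
  motion: "0.005 0 0.0007 0 0;0.005 0 0 0 0"

```text
time: 20.05
position: [0.4232, -0.0551, 0.255]
orientation: [-0.492, 0.491, -0.508, 0.509]
ft_force: [-1.3, 0.2, 9.2]
grip_width: 0.016
```

move_arm:
  motion: "0.005 0 0.0007 0 0;0.005 0 0 0 0"

```text
time: 20.3
position: [0.4232, -0.0551, 0.2543]
orientation: [-0.492, 0.491, -0.508, 0.509]
ft_force: [-1.7, -1.0, 8.8]
grip_width: 0.0156
```

move_arm:
  motion: "0.005 0 0.0007 0 0;0.005 0 0 0 0"

```text
time: 20.55
position: [0.4232, -0.0549, 0.253]
orientation: [-0.491, 0.491, -0.508, 0.509]
ft_force: [0.9, -0.8, -4.2]
grip_width: 0.0159
```

move_arm:
  motion: "0.005 0 0.0007 0 0;0.005 0 0 0 0"

```text
time: 20.8
position: [0.4233, -0.055, 0.2526]
orientation: [-0.491, 0.491, -0.508, 0.508]
ft_force: [-0.9, 0.6, 4.3]
grip_width: 0.0155
```

move_arm:
  motion: "0.005 0 0.0007 0 0;0.005 0 0 0 0"

```text
time: 21.05
position: [0.4232, -0.055, 0.2519]
orientation: [-0.491, 0.491, -0.508, 0.508]
ft_force: [-0.4, -0.2, 5.0]
grip_width: 0.0157
```

move_arm:
  motion: "0.005 0 0.0006 0 0;0.005 0 0 0 0"

```text
time: 21.3
position: [0.4233, -0.055, 0.2513]
orientation: [-0.491, 0.491, -0.508, 0.508]
ft_force: [0.9, -0.2, 4.2]
grip_width: 0.0162
```

move_arm:
  motion: "0.005 0 0.0006 0 0;0.005 0 0 0 0"

```text
time: 21.55
position: [0.4233, -0.055, 0.2507]
orientation: [-0.491, 0.491, -0.508, 0.508]
ft_force: [-0.4, 1.1, 4.7]
grip_width: 0.0158
```

move_arm:
  motion: "0.005 0 0.0006 0 0;0.005 0 0 0 0"

```text
time: 21.8
position: [0.4233, -0.055, 0.2503]
orientation: [-0.492, 0.491, -0.508, 0.508]
ft_force: [-0.8, -0.2, 7.8]
grip_width: 0.0157
```

move_arm:
  motion: "0.005 0 -0.001 0 0;0.03 0 0 0 0;0.05 0 0 0 0;0.07 0 0 0 0;0.0854 0 0 0 0;0.0854 0 0 0 0;0.0854 0 0 0 0"

```text
time: 22.68
position: [0.4232, -0.055, 0.2511]
orientation: [-0.491, 0.491, -0.508, 0.508]
ft_force: [-0.3, 0.4, -0.3]
grip_width: 0.0854
```

move_arm:
  motion: "0.0854 0 -0.02 0 0;0.0854 0 -0.04 0 0;0.0854 0 -0.05 0 0;0.0854 0 -0.03 0 0;0.0854 -0.05 0 0.02 0;0.0854 -0.05 0 0 0;0.0854 0 0 0 0;0.0854 0 0 0 0"

```text
time: 23.68
position: [0.4462, 0.044, 0.3909]
orientation: [0.491, -0.492, 0.508, -0.508]
ft_force: [-0.1, 0.8, -0.3]
grip_width: 0.0851
```

```bash
python3 - <<'E'
from h import *
s=status.state();print(s["ft_force"],s["position"])
sc=cam("scene");w=cam("wrist");t=cam("top")
save(cv2.resize(sc[0][120:280,190:450],None,fx=3,fy=3,interpolation=cv2.INTER_CUBIC),"pics/s8.png")
save(w[0],"pics/w8.png"); save(t[0],"pics/t8.png")
I,K,Rc,c=sc
for z in (.100,.106,.112,.124,.13): print(z,[((proj(K,Rc,c,(.4235+a*.034,-.0563+a,z))-[190,120]+.5)*3-.5).round(1).tolist() for a in (-.032,.032)])
E
```

```text
[-0.12891086  0.76292857 -0.34450798] [0.44615493 0.04404154 0.39094926]
0.1 [[724.4, 164.2], [655.8, 178.6]]
0.106 [[725.3, 157.1], [656.5, 171.4]]
0.112 [[726.2, 149.9], [657.2, 164.1]]
0.124 [[728.0, 135.5], [658.6, 149.4]]
0.13 [[728.9, 128.3], [659.4, 142.0]]
```

View pics/s8.png

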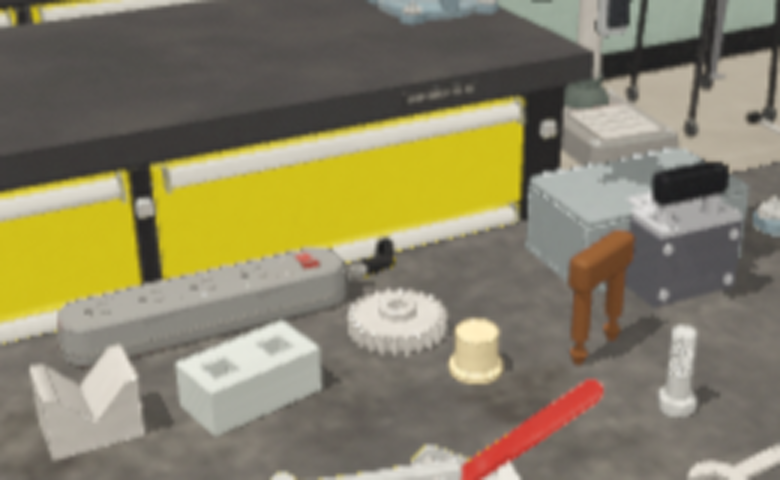

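View pics/w8.png

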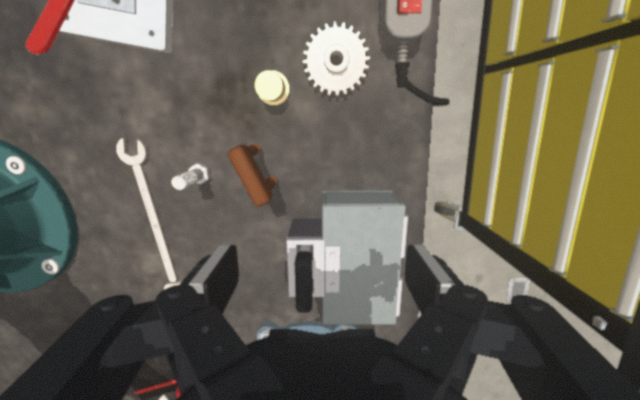

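The crown stands at its latched height of about 0.10 m, close above the shut lid. It would be near 0.12 m if it had popped up. The V-block, gear and bushing are where they were.

```bash
python3 -c "
from station import workorder
print(workorder.hand_in())"
```

```text
the job is handed in; nothing more can be done
None
```

The instrument case is locked, and I handed the job in at about 24 s of robot time, with the gripper well clear.

- **Lid:** I pushed it shut with the closed fingertips. It firmed up at 66 mm, with a peak reading of about 18 N.
- **Shackle:** I lifted it from the stand by the crown. Its legs went through the tongue's eyes into the sockets with about 1 N of side force.
- **Latching:** The ejector met the legs at about 5 N net of the shackle's weight. The force reading peaked at about 9 N, or roughly 11 N of push, then dropped sharply. I went on about 3 mm, to the first rise of the firm stop at about 8 N, then let go.

**Last checks:**
- About 1 s after I let go, the scene camera showed the crown top at 103–106 mm. It would stand about 18 mm higher if it had not caught.
- The lid was shut, and the V-block, gear and bushing were in their places in the pictures.
- I did not do a pull test on the latch.
- The cameras disagreed by 1–3 mm on how the shackle sat in the grip along its length. I used a middle value, and the free entry into the sockets bore that out.

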